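# Tip the tumbler to show the bell, then hold it level off its coaster

## Robot

A 7-joint arm with a two-finger parallel gripper is mounted at the origin on the work surface. World frame = base frame: x ahead of the robot, y to its left, z up, the work surface at z = 0. Lengths are in m, angles in rad, forces in N, time in s.
With the tool pointing down it reaches from about 0.375 to 0.925 m from the base axis. Payload 3.1 kg.
Tool frame: the origin (TCP) lies between the finger pads; the fingertips stand ctrl.tcp_to_tips ahead of it and the grasp point (between the pads) lies 6 mm ahead of it (ctrl.tcp_to_tips is the distance from the TCP to the fingertips, in m); z points along the fingers, x is the direction in which the jaws open and shut, and the axes are right-handed (so a half turn about z gives the same grasp; the last joint's range is limited). The gripper opens to 85 mm and grips with 20 to 120 N. Pads are 22 mm wide; open, the fingers measure 114 mm over their backs; the gripper's body (76 mm by 85 mm) begins 54 mm behind the grasp point. The pads swing forward as they close: fully open they stand 13 mm farther back than shut.
Start: joints at [-1.245, 0.383, 0.044, 1.598, -0.018, 1.161, -0.05], TCP at [0.267, 0.593, 0.234] pointing down, gripper open.
Joint ranges: [-2.61, 2.61], [-0.41, 2.15], [-1.48, 1.57], [0, 2.5], [-1.57, 4.71], [0.05, 1.97], [-2.85, 2.85]. Speed limits (rad/s): [2.79, 2.79, 3.14, 3.14, 3.14, 3.14, 3.14].

## Interface

Orientations are given as a unit quaternion [x, y, z, w].
In Python, from bench import ctrl gives the robot as it stands. Calls block until the motion is done:
- ctrl.goto(position, orientation): joint-space move of the TCP to a pose.
- ctrl.servo_line(position, rot=None, vel=0.15, max_force=None): straight line of the TCP; rot=None keeps the orientation; vel is the mean speed in m/s. With max_force (N) it stops when the force on the tool has changed by that much, and returns True; else False.
- ctrl.movej(angles): joint-space move.
- ctrl.move_gripper(opening): finger opening in m; the grip force is fixed at half the most; returns when the fingers have stopped.
- ctrl.hold(seconds).
- ctrl.ik(position, orientation): joint angles nearest the present ones, or None.
- ctrl.observe(): the state.
- ctrl.snapshot(name): name is "scene" or "top" or "wrist"; returns a dict with "color" (420x560x3 uint8, red, green, blue), "fov_y" (degrees; the focal length in pixels is half the picture's height over the tangent of half this angle, whatever the lens; pixels are square), "cx", "cy" (the principal point, pixels), "R" (3x3) and "t" (3): a world point X has camera coordinates R X + t. Camera axes: x right, y down, z forward; pixel columns grow to the right and rows downward; lengths in m; the calibration is good to about 2 mm. The wrist camera is an equidistant fisheye: a pixel r from the principal point sees the ray r / f radians off the axis. A picture is of the moment at which its call begins. There is no depth.
A pose or a line that the arm cannot do raises ctrl.Unreachable and nothing moves.
- ctrl.sign_off(): hands the job in, once; it reports no verdict.
The state is a dict: "time": time; "joint_positions": joint angles; "qvel": joint speeds; "joint_efforts": joint torques, N m; "eef_pos": TCP position; "tool_rot": TCP orientation; "contact_force": force on the tool from outside, world axes, zero at the start; "moment": the same for the moment, N m; "finger_gap": finger opening in m.
Only numpy, scipy, OpenCV 4.12 (cv2) and the standard library are available. Lean on these libraries where they do the work, as an engineer would, in place of code of your own. Each camera call takes 0.05 s, during which the arm holds its last target. There are 200 camera calls.

## Task

I want to look into the tumbler that stands on the cork coaster and then wipe under it: lift the tumbler well clear, lean it over in the air to about 45 degrees, whichever way suits you, for a good second, and do not let the little bell inside fall out. Then bring it upright again and finish while still holding it, level and motionless with at least 10 cm free between its foot and the board; do not put it down or let go. Leave the coaster and everything else on the board where it stands.

Things in the scene. Friction and masses are not known exactly. Their poses are not given: they have to be found in the camera images.
- tumbler_center (a point): centre (on the axis, half-way up) of the loose white ceramic tumbler: a plain straight-sided round cup without handle, open at the top, 58 mm outside diameter, 100 mm tall, wall 3 mm, floor 5 mm thick, 140 to 280 g. It stands upright on the cork coaster. z axis: along its axis, from foot to mouth. The foot is 50 mm below this point, the rim 50 mm above. It can be gripped across its outside from above
- tumbler: the same tumbler, origin at the centre of its underside, z axis from foot to mouth
- bell_center (a point): middle of the loose steel bell, thimble-sized: 19 mm wide at its mouth, 22 mm tall, 15 g; it stands on the floor inside the tumbler and may slide or roll about in there when the tumbler leans
- coaster: loose round cork coaster under the tumbler, 94 mm diameter, 6 mm thick, lying flat on the board; origin at the centre of its underside. Stays on the board
- dispenser: bystander: closed white plastic push soap dispenser, 70 mm diameter, 162 mm tall, with a spout reaching 46 mm from its axis (along its -x); origin at the centre of its underside, z up
- ring_cone: bystander: white ceramic ring cone, 64 mm diameter foot, 82 mm tall, pointed; origin at the centre of its underside, z up
- phone_case: bystander: blue phone case lying flat, 78 x 155 mm (its x, y), 11 mm high; origin at the centre of its underside, z up
- hair_brush: bystander: oak hair brush lying bristles up, 235 mm long along its y (handle towards -y), 52 mm wide, 32 mm high; origin on its underside near the middle, z up
- brush_pot: bystander: empty terracotta pot, 88 mm diameter, 75 mm tall; origin at the centre of its underside, z up
- cream_jar: bystander: small closed amber glass jar, 68 mm diameter, 55 mm tall; origin at the centre of its underside, z up
Things that resemble listed ones, but are neither listed nor needed, are in the scene too. Leave any blue look-alike of the tumbler alone.

How it is judged:
On the way:
1. in the air, the tumbler is leant to 45 degrees (35 to 55) with the bell inside, for half a second (height (world z) of tumbler_center above 0.1 m and angle between tumbler_center's own z axis and vertical between 0.61 and 0.96 rad and z of bell_center in the frame of tumbler below 0.09 m and contact force between tumbler and dispenser below 0.05 N and contact force between tumbler and ring_cone below 0.05 N and contact force between tumbler and phone_case below 0.05 N and contact force between tumbler and hair_brush below 0.05 N and contact force between tumbler and brush_pot below 0.05 N and contact force between tumbler and cream_jar below 0.05 N and contact force between tumbler and coaster below 0.05 N), for 0.5 s.
At the end, for the whole second after the job is handed in: The tumbler is held by the fingers alone, touching no other thing on the board, upright within 6 degrees, its foot at least 95 mm above the board, still (under 20 mm/s and 0.15 rad/s), the bell inside it; coaster and bystanders upright and within 30 mm of where they were (height (world z) of tumbler above 0.095 m and angle between tumbler_center's own z axis and vertical below 0.105 rad and linear speed of tumbler below 0.02 m/s and angular speed of tumbler below 0.15 rad/s and contact force between tumbler and the fingers above 1 N and z of bell_center in the frame of tumbler below 0.09 m and distance between bell_center and tumbler_center below 0.07 m and contact force between tumbler and dispenser below 0.05 N and contact force between tumbler and ring_cone below 0.05 N and contact force between tumbler and phone_case below 0.05 N and contact force between tumbler and hair_brush below 0.05 N and contact force between tumbler and brush_pot below 0.05 N and contact force between tumbler and cream_jar below 0.05 N and contact force between tumbler and coaster below 0.05 N and distance of each of dispenser, ring_cone, phone_case, hair_brush, brush_pot, cream_jar, coaster from where it was at the start of the episode below 0.03 m and angle between each of dispenser, ring_cone, phone_case, hair_brush, brush_pot, cream_jar, coaster's own z axis and vertical below 0.3 rad); the arm keeps its last pose, push and grip.
It fails at once if the bell leaves the tumbler (z of bell_center in the frame of tumbler above 0.1 m).
It fails at once if the tumbler is tipped far over (more than 70 degrees) (angle between tumbler_center's own z axis and vertical above 1.22 rad).
It fails at once if the coaster or a bystander is moved more than 30 mm or tipped (distance of any of dispenser, ring_cone, phone_case, hair_brush, brush_pot, cream_jar, coaster from where it was at the start of the episode above 0.03 m or angle between any of dispenser, ring_cone, phone_case, hair_brush, brush_pot, cream_jar, coaster's own z axis and vertical above 0.3 rad).
It also fails if it takes over 38 s, if anything falls off the work surface, if the arm or the gripper's body presses on something with over 40 N, if the wrist force passes 120 N, or if a joint passes its speed limit or range.

## Working session

There is one attempt and no reset: what is moved stays moved. The work goes in short steps, each a Python script; the robot and the scene stay as the last script left them, time stands still between calls to the robot, and variables do not carry over. Pictures are saved under pics/ and viewed, about 8 in all and at most 12, crops included, and the job is handed in when it is done.

```bash
mkdir -p pics; cat > h.py <<'E'
import numpy as np, cv2, pickle
from bench import ctrl
def snap(n,f):
    s=ctrl.snapshot(n); pickle.dump(s,open(f'pics/{f}.pkl','wb')); cv2.imwrite(f'pics/{f}.png',np.asarray(s['color'])[:,:,::-1]); return s
def load(f): return pickle.load(open(f'pics/{f}.pkl','rb'))
def foc(s): return 210/np.tan(np.radians(s['fov_y'])/2)
def ray(s,u,v,fish=False):
    d=np.array([u-s['cx'],v-s['cy']])/foc(s); r=np.hypot(*d)
    c=np.r_[d/r*np.sin(r),np.cos(r)] if fish else np.r_[d,1]
    R=np.array(s['R']); return -R.T@np.array(s['t']), R.T@(c/np.linalg.norm(c))
def atz(s,u,v,z,fish=False):
    o,d=ray(s,u,v,fish); return o+d*(z-o[2])/d[2]
def tri(rs):
    A=0;b=0
    for o,d in rs:
        P=np.eye(3)-np.outer(d,d); A=A+P; b=b+P@o
    return np.linalg.solve(A,b)
def proj(s,X,fish=False):
    c=np.array(s['R'])@X+s['t']
    k=c[:2]/c[2]
    if fish: r=np.hypot(*c[:2]); k=c[:2]/r*np.arctan2(r,c[2])
    return k*foc(s)+[s['cx'],s['cy']]
E
python3 - <<'E'
from h import *
for n in ("scene","top","wrist"):
    s=snap(n,n+'0'); print(n,s['fov_y'],s['cx'],s['cy'],-np.array(s['R']).T@s['t'],np.array(s['R'])[2])
print(ctrl.observe(),ctrl.tcp_to_tips)
a,b=[cv2.imread(f'pics/{n}0.png') for n in('scene','top')]
E
```

```text
scene 50.71651206873207 278.7401078175398 207.68507982963553 [1.2651407  0.18726262 1.02951736] [-0.56542036 -0.14996489 -0.81105509]
top 56.38964495499873 273.6255008770744 216.5793312500352 [ 0.48424358 -0.00281066  1.1022461 ] [ 0.13512986  0.00813551 -0.9907945 ]
wrist 65.70646984690485 277.6710220834646 202.5623692037668 [0.19930116 0.62232272 0.37355512] [ 0.26550727 -0.1237339  -0.95613588]
{'time': 0.15, 'joint_positions': array([-1.24480736,  0.38367182,  0.04384296,  1.59917487, -0.01792923,
        1.16119747, -0.04989565]), 'qvel': array([-4.26372228e-04, -3.14584193e-03, -1.43730160e-03, -4.58814542e-03,
       -2.36626578e-03, -7.43914715e-05,  3.96911002e-04]), 'joint_efforts': array([ 1.99178641e-03, -4.34053946e+01,  1.02682058e+00, -2.49979270e+01,
        1.06893555e-02,  7.27426523e-03,  8.55673420e-06]), 'eef_pos': array([0.26698516, 0.59185417, 0.23337765]), 'tool_rot': array([ 8.39985500e-01,  5.42607868e-01, -8.42928428e-04,  5.91290957e-04]), 'contact_force': array([0.56266415, 0.36806022, 0.10238897]), 'moment': array([ 0.01556743,  0.02997694, -0.00801958]), 'finger_gap': 0.08562428204396971} 0.025
```

View pics/scene0.png

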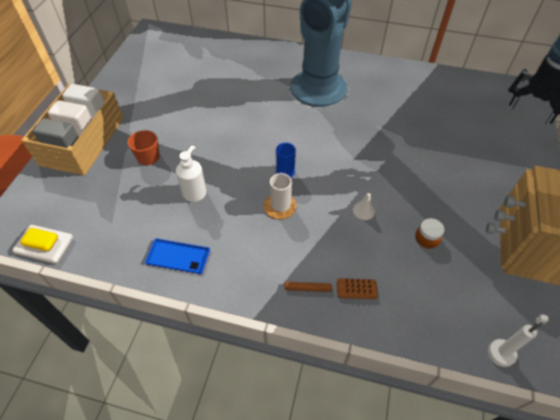

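View pics/top0.png

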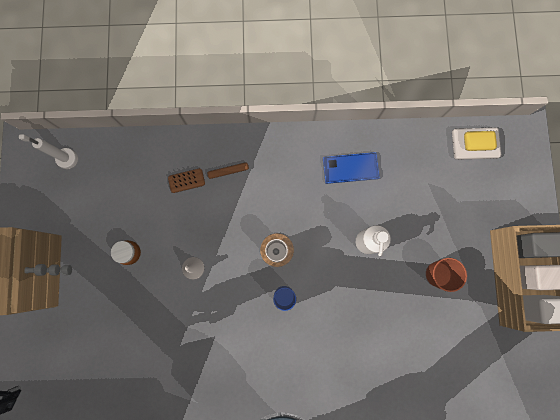

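The white tumbler stands on the cork coaster at scene (281,195), top (276,250). It could be taken for:
- the blue cup: scene (286,160), top (285,298)
- the white dispenser: scene (191,180)
- the ring cone: scene (365,207)

By the description I choose the white cup on the cork, and check it in one enlarged crop.

```bash
python3 - <<'E'
import cv2,numpy as np
a=cv2.imread('pics/scene0.png')[140:230,240:330]; b=cv2.imread('pics/top0.png')[220:310,240:330]
f=lambda x:cv2.resize(x,(400,400),interpolation=cv2.INTER_CUBIC)   # 4.444x
cv2.imwrite('pics/c1.png',np.hstack([f(a),f(b)]))
E
```

```text
(no output)
```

View pics/c1.png

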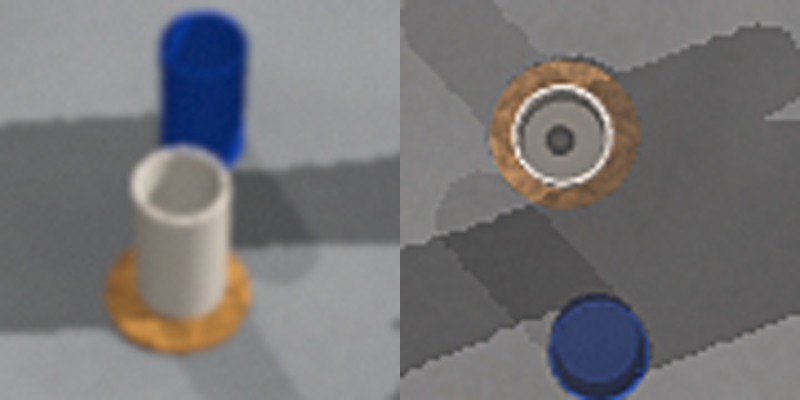

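The crop (4.44x) confirms it. The white open cup with the bell inside has its scene rim centre at (280.7,181.5) and its top-view rim centre at (276.6,250.4). The coaster centre is at (280.3,206.6) and (276.8,249.8). The blue cup's mouth centre is at (285.9,149.0) and (284.5,297.6).

```bash
python3 - <<'E'
from h import *
from scipy.spatial.transform import Rotation as Ro
S,T=load('scene0'),load('top0')
for n,p,q in (('rim',(280.7,181.5),(276.6,250.4)),('coaster',(280.3,206.6),(276.8,249.8)),('blue',(285.9,149),(284.5,297.6))):
    print(n,tri([ray(S,*p),ray(T,*q)]), atz(T,*q,.106))
for n,q,z in (('disp',(374,240),.13),('cone',(193,268),.04),('pot',(447,275),.07),('jar',(125,252),.055)): print(n,atz(T,*q,z))
a=(512-400)/4.444+240; print('rim diam',np.linalg.norm(atz(T,a,250.4,.106)-atz(T,(613-400)/4.444+240,250.4,.106)))
c=tri([ray(S,280.7,181.5),ray(T,276.6,250.4)])
print(ctrl.ik([.267,.592,.233],ctrl.observe()['tool_rot']))
for yaw in range(-180,180,30):
    q0=Ro.from_euler('z',yaw,degrees=True)*Ro.from_euler('x',180,degrees=True)
    def k(p,r):
        v=ctrl.ik(p,r.as_quat()); return None if v is None else np.round(v,2)
    print(yaw,k([c[0],c[1],.072],q0),k([c[0],c[1],.3],q0))
    for s in(45,-45):
        print('   ',s,k([c[0],c[1],.35],q0*Ro.from_euler('y',s,degrees=True)))
E
```

```text
rim [ 0.53364901 -0.00055939  0.10295912] [5.33355687e-01 1.42287788e-05 1.06000000e-01]
coaster [ 5.40405427e-01 -2.94860723e-04 -3.07909581e-03] [ 5.34860604e-01 -5.32973890e-04  1.06000000e-01]
blue [ 0.4152435  -0.0167148   0.10370473] [ 0.41538325 -0.01660541  0.106     ]
disp [ 0.55162795 -0.24193693  0.13      ]
cone [0.49513133 0.22668576 0.04      ]
pot [ 0.46009387 -0.43997041  0.07      ]
jar [0.54208706 0.40599072 0.055     ]
rim diam 0.05765266305305687
[-1.24483312  0.3842408   0.04381134  1.5991944  -0.01794626  1.16060905
 -0.04994357]
-180 [-1.07  0.96  1.37  2.04 -1.07  1.15 -2.34] [ 0.98  0.32 -1.23  1.76  0.31  1.29  2.81]
    45 None
    -45 [-0.45 -0.38  0.25  2.3   0.49  0.47  2.61]
-150 [-1.07  0.96  1.37  2.04 -1.07  1.15 -1.82] [-1.25  0.33  1.42  1.84 -0.34  1.27 -2.36]
    45 None
    -45 [ 0.41 -0.22 -0.17  2.2  -0.88  0.73 -1.84]
-120 [-1.07  0.96  1.37  2.04 -1.07  1.15 -1.3 ] [-1.25  0.33  1.42  1.84 -0.34  1.27 -1.83]
    45 [-1.18  0.84  1.37  1.55 -0.08  1.67 -1.86]
    -45 [-0.13 -0.01  0.48  2.02 -0.86  1.15 -1.36]
-90 [-0.75  0.5   0.81  2.03 -0.
[... 978 characters left out ...]
  1.23  1.04]
    45 [-0.78 -0.08  1.11  2.04 -0.8   1.12  1.74]
    -45 [-0.59  0.43  0.32  1.52  0.41  1.79  0.76]
90 [-0.47  0.41  0.46  2.02 -0.25  0.77  1.71] [-0.62  0.11  0.59  1.82 -0.06  1.23  1.56]
    45 [ 0.67  0.26 -0.39  1.73 -0.66  1.45  2.02]
    -45 [-0.7   0.23  0.26  1.76  0.64  1.55  0.99]
120 [-0.41  0.4   0.39  2.01 -0.21  0.77  2.2 ] [-0.58  0.11  0.55  1.82 -0.06  1.23  2.08]
    45 [ 0.81  0.55 -0.82  1.47 -0.28  1.7   2.1 ]
    -45 [-0.78 -0.    0.25  2.01  0.84  1.27  1.25]
150 [-0.32  0.39  0.28  2.01 -0.15  0.77  2.67] [-0.54  0.11  0.5   1.82 -0.05  1.23  2.6 ]
    45 [ 0.61  0.68 -0.82  1.29 -0.04  1.97  2.37]
    -45 [-0.82 -0.27  0.33  2.22  0.97  0.94  1.62]
```

The rim triangulates to (0.534,-0.001,0.103), against 0.106 expected, with a diameter of 57.7 mm. It agrees with the top view alone. The coaster's scene centre is hidden, so I trust only its top view. The blue cup is 0.12 m towards the base, so I grip with the jaws along y. Next I go above it and check from the wrist.

```bash
python3 - <<'E'
from h import *
from scipy.spatial.transform import Rotation as Ro
q=(Ro.from_euler('z',-90,degrees=True)*Ro.from_euler('x',180,degrees=True)).as_quat()
ctrl.goto([.534,0,.25],q); ctrl.hold(.3)
o=ctrl.observe(); print(o['time'],o['eef_pos'],o['joint_positions'])
s=snap('wrist','w1'); im=cv2.imread('pics/w1.png')
for z,c in((.106,(0,0,255)),(.006,(0,255,0))):
    for a in np.linspace(0,2*np.pi,24):
        r=.029 if z>.1 else .047
        p=proj(s,np.array([.534+r*np.cos(a),r*np.sin(a)-.0003,z]),True)
        cv2.circle(im,tuple(int(x) for x in np.round(p)),1,c,-1)
cv2.imwrite('pics/w1o.png',im); print(proj(s,np.array([.534,0,.106]),True))
E
```

```text
2.7667 [5.34075742e-01 4.62552212e-04 2.49952698e-01] [-0.81873173  0.18411027  0.83028813  1.89041691 -0.14980486  1.13059811
 -1.50260247]
[277.36797398 189.7020879 ]
```

View pics/w1o.png

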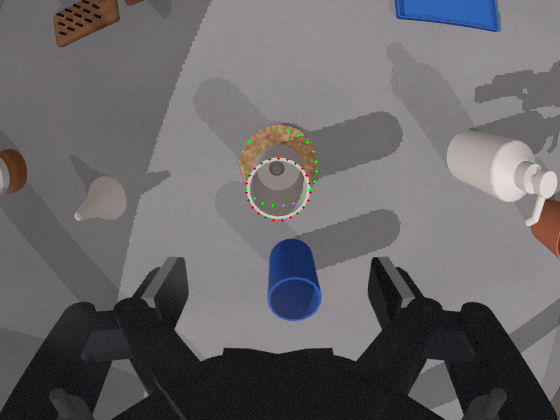

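The wrist picture shows the white cup's rim centred at about (278,189), within 1–2 px of the projected circle (red). The bell is inside at (278,169), and nothing stands at the finger places. I descend with a force guard, grip, and lift slightly.

```bash
python3 - <<'E'
from h import *
s=load('w1'); print('tips proj',proj(s,np.array([.534,0.045,.225]),True),proj(s,np.array([.534,-.045,.225]),True))
print(ctrl.servo_line([.5338,-.0003,.074],vel=.1,max_force=10)); 
o=ctrl.observe(); print(o['eef_pos'],o['contact_force'])
if o['eef_pos'][2]<.08:
    ctrl.move_gripper(.03); o=ctrl.observe(); f0=o['contact_force']; print('gap',o['finger_gap'],f0)
    ctrl.servo_line([.5338,-.0003,.12],vel=.05); ctrl.hold(.3); o=ctrl.observe(); print(o['time'],o['eef_pos'],o['finger_gap'],o['contact_force'])
    snap('wrist','w2'); snap('scene','s2'); a=cv2.imread('pics/w2.png')[100:400,80:480]; b=cv2.imread('pics/s2.png')[110:260,190:390]
    cv2.imwrite('pics/c2.png',np.hstack([a,cv2.resize(b,(400,300))]))
E
```

```text
tips proj [198.20434803 243.46073924] [356.69832884 243.44766844]
False
[ 5.34365573e-01 -2.68050335e-04  7.45868370e-02] [-0.96022286  0.37518065 -0.18142579]
gap 0.05648448081022742 [-0.32510064  0.86796989  5.07217915]
6.475 [ 5.33663554e-01 -3.42944901e-04  1.19791724e-01] 0.05613719893649358 [ 0.22231753 -0.60612996 -1.17129074]
```

View pics/c2.png

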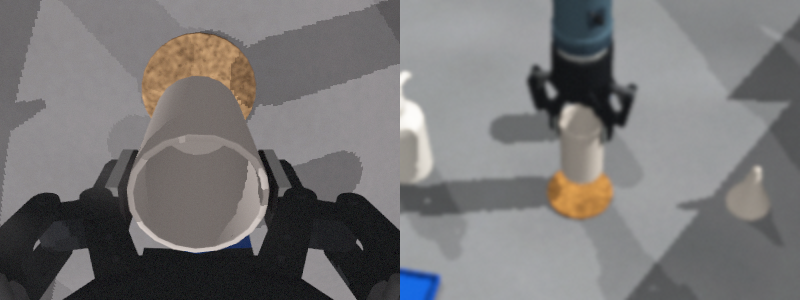

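The tumbler is held (gap 56 mm). The coaster lies flat on the board and the foot is clear of it. Now I lift further and lean 45° in the jaw plane, where the pads hold stiffly.

```bash
python3 - <<'E'
from h import *
from scipy.spatial.transform import Rotation as Ro
q0=Ro.from_euler('z',-90,degrees=True)*Ro.from_euler('x',180,degrees=True)
qt=q0*Ro.from_euler('y',-45,degrees=True)
ctrl.servo_line([.534,0,.27],vel=.1)
ctrl.servo_line([.534,0,.34],rot=qt.as_quat(),vel=.025); ctrl.hold(.6)
o=ctrl.observe(); print(o['time'],o['eef_pos'],o['finger_gap'],o['contact_force'])
R=Ro.from_quat(o['tool_rot']); print('tilt',np.degrees(np.arccos(-R.as_matrix()[2,2])), -R.as_matrix()[:,2])
snap('wrist','w3'); s=snap('scene','s3'); a=cv2.imread('pics/w3.png')[100:400,80:480]; b=cv2.imread('pics/s3.png')
P=R.apply([[0,0,.075],[0,0,-.028]])+o['eef_pos']; print([proj(s,p) for p in P])
for p in P: cv2.circle(b,tuple(int(x) for x in np.round(proj(s,p))),2,(0,0,255),-1)
u,v=[int(x) for x in proj(s,P[0])]; b=b[max(v-100,0):,max(u-100,0):][:150,:200]
cv2.imwrite('pics/c3.png',np.hstack([a,cv2.resize(b,(400,300))]))
E
```

```text
11.775 [ 5.34003755e-01 -6.50934233e-06  3.39991729e-01] 0.056065161531981815 [-0.51684116 -0.46850161 -2.44737828]
tilt 45.000134332931935 [-2.19290403e-05 -7.07108439e-01  7.07105123e-01]
[array([303.31108331, 136.33248972]), array([272.88730762, 106.99244147])]
```

View pics/c3.png

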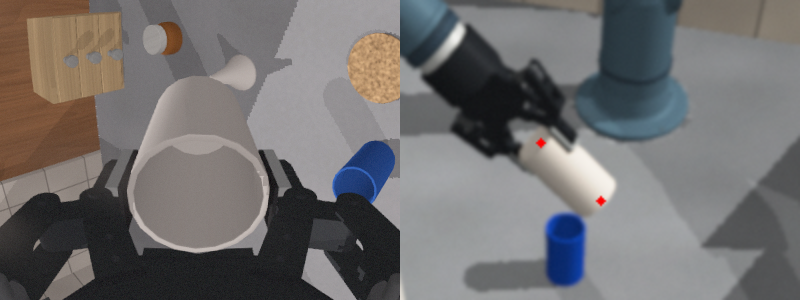

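The cup sits in the gripper exactly as before the lean (same rim outline in the wrist view). It leans along the predicted axis at 45°, clear of everything. I hold on a little longer, then bring it upright.

```bash
python3 - <<'E'
from h import *
from scipy.spatial.transform import Rotation as Ro
q0=Ro.from_euler('z',-90,degrees=True)*Ro.from_euler('x',180,degrees=True)
ctrl.hold(.8)
ctrl.servo_line([.534,0,.27],rot=q0.as_quat(),vel=.025); ctrl.hold(1)
o=ctrl.observe(); print(o['time'],o['eef_pos'],o['finger_gap'],o['contact_force'],abs(o['qvel']).max())
print('tilt',np.degrees(np.arccos(-Ro.from_quat(o['tool_rot']).as_matrix()[2,2])))
snap('wrist','w4'); s=snap('scene','s4'); a=cv2.imread('pics/w4.png')[100:400,80:480]; b=cv2.imread('pics/s4.png')
for p in ([.534,0,.27-.074],[.534,0,.27+.03]): print(proj(s,np.array(p)))
cv2.imwrite('pics/c4.png',np.hstack([a,cv2.resize(b[70:220,190:390],(400,300))]))
E
```

```text
16.625 [ 5.33994776e-01 -1.61287635e-06  2.70004540e-01] 0.056436712766493285 [ 0.15484494  0.6106744  -0.85491531] 0.0009393652737618963
tilt 0.00010139438252750778
[281.2173126 158.3046954]
[281.38065708 128.1821549 ]
```

View pics/c4.png

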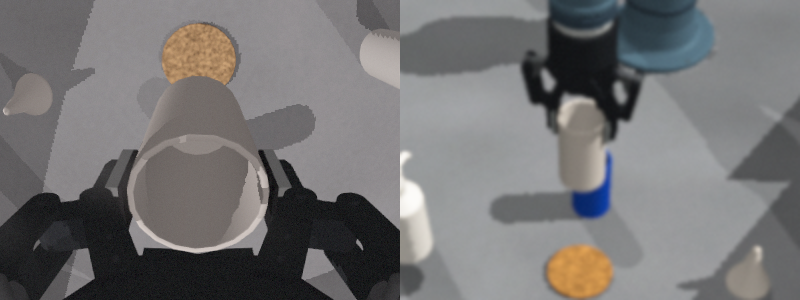

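The cup is upright and still, sits unchanged in the fingers, and its foot is about 0.196 m up. The coaster and blue cup are where they were.

```bash
python3 -c "
from bench import ctrl
ctrl.hold(.5); print(ctrl.observe()['time']); print(ctrl.sign_off())"
```

```text
17.225
the job is handed in; nothing more can be done
None
```

I gripped the white tumbler across its outside and lifted it straight off the coaster. In the air I leant it to 45.0° (tool reading) for about 1.4 s, then brought it upright again. I handed it in at 17.2 s, still held, with its foot about 0.196 m above the board.

**Last checks:** The tool tilt read 0.0° and the joint speeds were under 0.001 rad/s. The finger gap was 56 mm, about 2 mm under the 58 mm stated diameter. In the wrist pictures the tumbler sat the same way in the fingers before, during and after the lean. The coaster, the blue cup and the bystanders in view looked undisturbed; I compared these by eye and did not measure them.

**Not confirmed or in disagreement:**
- **Bell:** I could not see it once the tumbler was gripped, because the near wall hid it. I saw no bell outside the tumbler, and the mouth stayed upward throughout.
- **Coaster position:** my two-view estimate was about 5 mm off in x and came out 3 mm below the board, because the tumbler hid its centre. I did not use it.
- **Rim height:** measured at 103 mm against 106 mm expected.
- **Force reading:** at the end it showed only about 0.9 N downward, against 2.4 N during the lean, so I did not rely on it.

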